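Load the tilting sample stand, flip its prop leg down and hold it upright

ROBOT

A 7-joint arm with a two-finger parallel gripper is mounted at the origin on the work surface. World frame = base frame: x ahead of the robot, y to its left, z up, the work surface at z = 0. Lengths are in mm, angles in rad, forces in N, time in s.
With the tool pointing down it reaches from about 400 to 850 mm from the base axis. Payload 6.9 kg.
Tool frame: the origin (TCP) lies between the finger pads, 19 mm behind the fingertips; this is the grasp point; z points along the fingers, y is the line along which they close (so a half turn about z gives the same grasp; the last joint's range is limited). The gripper opens to 85 mm and grips with 20 to 120 N. Pads are 22 mm wide; open, the fingers measure 114 mm over their backs; the gripper's body (76 mm by 85 mm) begins 54 mm behind the grasp point. The pads swing forward as they close: fully open they stand 13 mm farther back than shut.
Start: joints at [-1.139, 0.507, -0.238, 1.5, 0.126, 1.149, -0.155], TCP at [200.652, 591.904, 249.975] pointing down, gripper open.
Joint ranges: [-3.08, 3.08], [-0.24, 2.05], [-1.43, 1.35], [0, 2.5], [-1.52, 4.66], [0.17, 1.96], [-2.89, 2.89]. Speed limits (rad/s): [2.39, 2.39, 3.14, 3.14, 3.14, 3.14, 3.14].

INTERFACE

Orientations are given as a 3x3 rotation matrix whose columns are the frame's x, y, z axes.
In Python, from rig import env gives the robot as it stands.
- The arm moves only by the shell command python3 -m handwheel 'ROWS' [FORCE]. ROWS is a JSON object of lists of equal length, an entry for each row: "linear": the shift along the tool's x, y, z in mm, a list of three; "turn": the turn, a rotation vector about the tool's x, y, z in degrees, a list of three; "fingers": the opening, from 0 (shut) to 1 (fully open). In form: {"linear": [[dx, dy, dz], ...], "turn": [[ax, ay, az], ...], "fingers": [fingers, ...]}. A call has 1 to 12 rows; each row shifts and turns the commanded pose from where the row before left it, along the tool's axes as they then stand; what a row does not reach is not made up. A row lasts 1/12 s, in which the tool goes at most 41.7 mm and 7.16 degrees, less where a joint would pass 70% of its speed; a pose out of reach is approached as far as the arm can. A call with a gripper value outside its range is refused whole. The fingers move at their own pace and stop on an object; FORCE is the grip in N (left out, the last holds). Time passes only in rows, so rows that do not move let the fingers close. It gives the time, the measured TCP pose, the force, the opening and the grip force at its end, in the units of the state.
- env.observe(): the state, without advancing time (a new reading comes with each control period).
- env.get_image(name): name is "scene" or "top"; returns a dict with "img" (480x640x3 uint8, red, green, blue), "fx", "fy", "cx", "cy" (pixels), "extrinsics" (4x4, takes a point from camera to world coordinates). Camera axes: x right, y up, looking along -z (the intrinsics and any distortion apply to the point x, -y, -z); pixel columns grow to the right and rows downward; lengths in mm; the calibration is good to about 2 mm. A picture is of the moment at which its call begins. There is no depth.
- env.job_done(): hands the job in; it is judged then, once.
The state is a dict: "time": time; "joint_positions": joint angles; "joint_velocities": joint speeds; "effort": joint torques, N m; "eef_pos": TCP position; "tool_rot": TCP orientation; "wrist_force": force on the tool from outside, world axes, zero at the start; "moment": the same for the moment, N m; "width": opening from 0.0 (shut) to 1.0 (fully open); "gripper_force": force on a finger pad.
Only numpy, scipy, OpenCV 4.12 (cv2) and the standard library are available. Lean on these libraries where they do the work, as an engineer would, in place of code of your own. Each camera call takes 0.05 s, during which the arm holds its last target. There are 200 camera calls.

TASK

Seat the amber sample jar in the yellow square socket on the blue tilting stand and let go of it; next flip the stand's red prop leg down past its dead centre, so that it snaps fully open. Then swing the stand back until it is upright with the leg's foot pressed firmly on the black pad, and finish there still gripping its bare metal bar, because a spring would tip it over again. Do not knock the jar over, do not force the stand over backwards, and leave the other things on the bench where they are.

Things in the scene. Friction and masses are not known exactly. Their poses are not given: they have to be found in the camera images.
- sample_jar: loose amber (brown) jar with a white cap, 46 mm across, 50 mm tall, about 160 g; origin at the centre of its underside, z up its axis. Stands on the bench to the left; it and the green jar may have swapped places
- stand_base: fixed grey base plate of the tilting stand, 210 x 270 x 10 mm; origin on the bench below the middle of the hinge axis. Its -x is the front (towards the robot), +x the back, y runs along the hinge, whose axis is 35 mm above the bench. The plate reaches 65 mm in front of and 145 mm behind the hinge, 135 mm to each side; cheeks at y = +-128 mm are 52 mm tall
- stand (a joint): lean of the blue frame about the hinge, rad: 0 = upright, positive = tipped forward (towards -x of stand_base). A spring and its weight hold it at its front stop, 0.38, at the start; 3 to 6 N at the bar brings it upright. With the leg down the foot meets the pad at 0; with the leg up it would go over backwards to -0.3. Open frame, uprights at y = +-108 mm, crossbar 70 mm above the hinge
- grip_bar: bare aluminium round bar along y, 14 mm diameter, free length about 90 mm, part of the frame, 123 mm above the hinge (158 mm above the bench when upright); origin at the middle of the free length (y = -55 mm of the frame), axes as stand_base when upright, leaning with the frame. The frame's upright is 47 mm to its -y side, the socket starts 81 mm to its +y side
- socket: yellow square open socket fixed on top of the frame, 64 x 64 mm outside, 56 x 56 mm inside, 14 mm tall; origin at the centre of its underside, z along its own up direction, which leans with the frame (0.38 rad towards the front at the start). It is 20 mm in front of the hinge plane
- socket_floor (a point): centre of the socket's inner floor, 4 mm above the socket's origin and 10 mm below its rim; the jar's underside belongs here
- prop (a joint): angle of the red prop leg, rad: 0 = folded, sticking straight out behind the frame (at right angles to it), 1.69 = fully down on its stop. A weak over-centre spring (dead centre at 0.845) pushes it to whichever end is nearer: about 2 N downwards near the foot is needed to start it, and past the centre it snaps down by itself
- prop_foot: black rubber roller foot, 16 mm diameter and 34 mm long along y, at the end of the red leg; origin at its centre, 84 mm from the leg's pivot. The leg is 12 mm wide and 10 mm thick. The pivot is on the frame at y = 0, 85 mm behind and 70 mm above the hinge when upright
- foot_pad: black rubber pad 55 x 60 x 4 mm on the base plate behind the hinge, top 14 mm above the bench; origin at the centre of its underside
- other_jar: green jar with a black cap, same size as the sample jar; not to be moved
- timer: red sand timer, 60 mm across, 110 mm tall; not to be moved
- dish: closed glass culture dish, 94 mm across, 19 mm tall; not to be moved
Mind the look-alikes: they are no part of the job. There is more than one size of the sample_jar; the job needs the middle-sized.

How it is judged:
By the outcome, as a careful person would: the job done as asked, in the order asked, and still so for the second after the job is handed in, while the arm keeps its last pose, push and grip.
It also fails if it takes over 69 s, if anything falls off the work surface, if the arm or the gripper's body presses on something with over 40 N, if the wrist force passes 120 N, or if a joint passes its speed limit or range.

## Working session

There is one attempt and no reset: what is moved stays moved. The work goes in short steps, Python scripts to look and compute and a shell command to move; the robot and the scene stay as the last step left them, time stands still between calls to the robot, and variables do not carry over. Pictures are saved under pics/ and viewed, at most 10 in all, crops included, and the job is handed in when it is done.

```bash
ls; mkdir -p pics; python3 - <<'E'
from rig import env
import cv2,json,numpy as np
for n in("scene","top"):
    d=env.get_image(n); cv2.imwrite(f"pics/{n}0.png",d["img"][:,:,::-1])
    print(n,{k:v for k,v in d.items() if k not in("img",)})
s=env.observe(); print(s)
E
```

```text
pics
scene {'fx': 518.7911018107416, 'fy': 518.7911018107416, 'cx': 322.79470919485306, 'cy': 242.9770770133341, 'extrinsics': array([[-7.44901608e-01, -3.77895440e-01,  5.49833276e-01,
         1.33319169e+03],
       [ 6.67131568e-01, -4.31225274e-01,  6.07437432e-01,
         8.12612364e+02],
       [ 7.55416946e-03,  8.19292255e-01,  5.73326377e-01,
         9.16514840e+02],
       [ 0.00000000e+00,  0.00000000e+00,  0.00000000e+00,
         1.00000000e+00]])}
top {'fx': 491.311118941636, 'fy': 491.311118941636, 'cx': 309.3626310147437, 'cy': 238.28965834084977, 'extrinsics': array([[ 7.55286606e-03,  9.90621127e-01, -1.36428505e-01,
         4.19341911e+02],
       [-9.99895933e-01,  5.80469372e-03, -1.32071214e-02,
        -2.83635403e+01],
       [-1.22913278e-02,  1.36514059e-01,  9.90561878e-01,
         1.11836078e+03],
       [ 0.00000000e+00,  0.00000000e+00,  0.00000000e+00,
         1.00000000e+00]])}
{'time': 0.1, 'joint_positions': array([-1.13853341,  0.50822596, -0.23758557,  1.50104212,  0.12570292,
        1.14892357, -0.15481065]), 'joint_velocities': array([ 5.20430330e-04, -1.38144255e-04, -3.96873445e-05, -3.47394410e-03,
        1.61601360e-03, -1.20594444e-03, -1.08894252e-03]), 'effort': array([-5.33357350e-03, -6.21839690e+01, -2.19521642e+00, -2.50206685e+01,
        1.23045579e-02,  7.78571761e-03, -2.34441467e-05]), 'eef_pos': array([200.5158622 , 591.50397179, 249.23254035]), 'tool_rot': array([[-9.47102579e-01,  3.20930603e-01, -5.03354313e-04],
       [ 3.20930997e-01,  9.47101349e-01, -1.52627914e-03],
       [-1.31021367e-05, -1.60708491e-03, -9.99998709e-01]]), 'wrist_force': array([ 0.05033446, -0.20899043, -0.35523849]), 'moment': array([-0.01048066, -0.06589225, -0.01219124]), 'gripper_force': 0.0, 'width': 0.9989827436367946}
```

View pics/scene0.png

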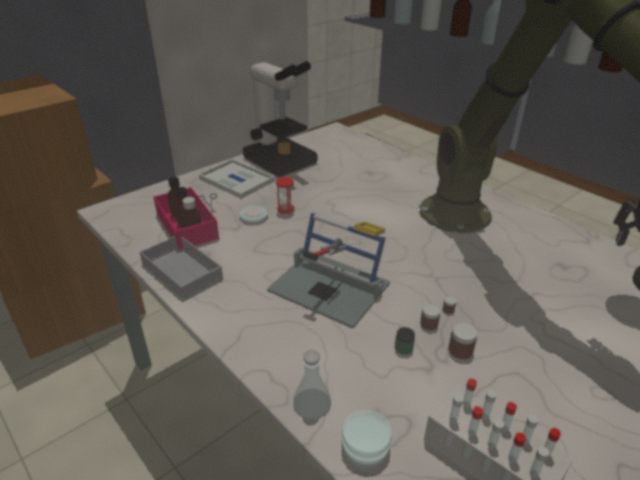

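View pics/top0.png

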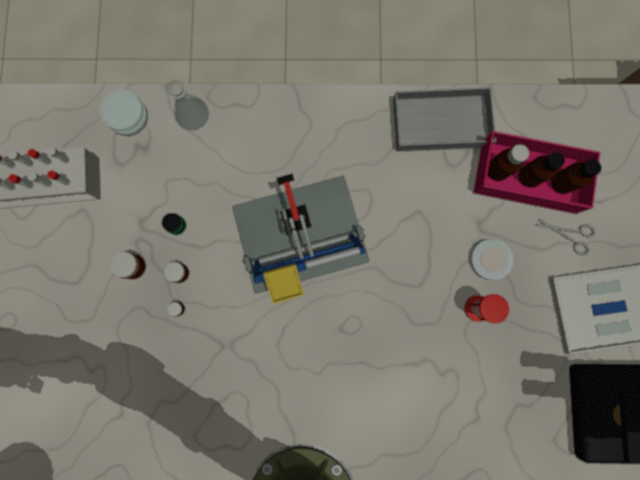

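The scene shows three amber, white-capped jars. In the top view they are a large one at (128,265), a middle one at (176,271) and a small one at (176,309); in the scene view they are at (462,340), (430,317) and (449,305). The green jar is at (174,224) in the top view. The one at (176,271) fits as the middle-sized jar; I'll confirm it in a crop that also shows the stand.

```bash
cat > h.py <<'E'
import numpy as np,cv2
from rig import env
def ray(d,u,v):
    E=d["extrinsics"]; r=np.array([(u-d["cx"])/d["fx"],-(v-d["cy"])/d["fy"],-1.])
    return E[:3,3],E[:3,:3]@r
def atz(d,u,v,z):
    o,r=ray(d,u,v); return o+r*(z-o[2])/r[2]
def proj(d,P):
    E=d["extrinsics"]; p=(np.atleast_2d(P)-E[:3,3])@E[:3,:3]
    return np.c_[d["cx"]+d["fx"]*p[:,0]/-p[:,2], d["cy"]-d["fy"]*p[:,1]/-p[:,2]]
def tri(views):
    A=np.zeros((3,3));b=np.zeros(3)
    for d,u,v in views:
        o,r=ray(d,u,v); r/=np.linalg.norm(r); M=np.eye(3)-np.outer(r,r); A+=M;b+=M@o
    return np.linalg.solve(A,b)
E
python3 - <<'E'
from h import *
T=env.get_image("top");S=env.get_image("scene")
np.savez("cal.npz",**{a+k:v for a,d in(("T",T),("S",S)) for k,v in d.items()})
def c(d,x,y,w,h,s): return cv2.resize(d["img"][y:y+h,x:x+w,::-1],None,fx=s,fy=s,interpolation=cv2.INTER_CUBIC)
a=c(T,225,165,160,150,2.5)   # 400x375
b=c(S,260,200,133,125,3)     # 399x375
e=c(T,100,200,100,125,1.8) # 180x225
f=c(S,390,285,100,90,2.5)
top=np.hstack([a,cv2.resize(b,(400,375))])
bot=np.zeros((225,800,3),np.uint8); bot[:,:180]=e; bot[:,200:450]=f
cv2.imwrite("pics/c1.png",np.vstack([top,bot]))
E
```

```text
(no output)
```

View pics/c1.png

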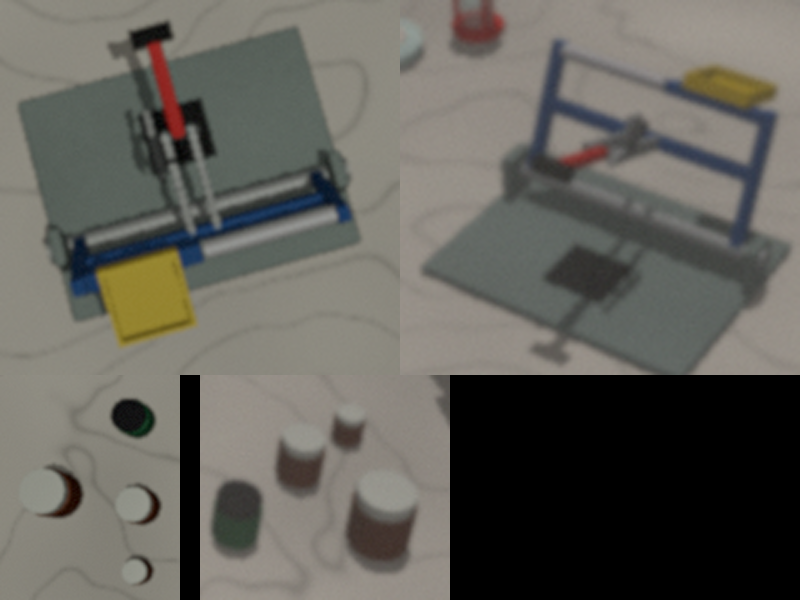

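The crop confirms it: the middle amber jar, with its cap at top-view pixel (176,272), is the same size as the green one. Plate corners in the top view are about (233,206), (344,176), (369,261) and (255,293). Next I'll fit the stand pose.

```bash
cat >> h.py <<'E'
_z=np.load("cal.npz")
T={k[1:]:_z[k] for k in _z if k[0]=="T"}; S={k[1:]:_z[k] for k in _z if k[0]=="S"}
def base2w(p,P):
    c,s=np.cos(p[2]),np.sin(p[2]); return np.atleast_2d(P)@np.array([[c,-s,0],[s,c,0],[0,0,1]]).T+[p[0],p[1],0]
def fr2b(q,P): # frame coords (rel. hinge, upright axes) -> base, lean q towards -x
    P=np.atleast_2d(P); c,s=np.cos(q),np.sin(q)
    return P@np.array([[c,0,-s],[0,1,0],[s,0,c]]).T+[0,0,35]
E
python3 - <<'E'
from h import *
from scipy.optimize import least_squares
C=np.array([[145,135,10],[145,-135,10],[-65,-135,10],[-65,135,10]])
px=np.array([[233,206.2],[344.2,176.2],[369,261.4],[255,293]])
ps=np.array([[390,281.7]]); 
f=lambda p:np.r_[(proj(T,base2w(p,C))-px).ravel()]
best=min((least_squares(f,[600,30,y]) for y in (0,.3,-.3)),key=lambda r:r.cost)
p=best.x; print(p,best.fun.round(1)); np.save("p.npy",p)
print("scene corners",proj(S,base2w(p,C)).round(1))
# socket centre by yellow mask
for n,d in(("T",T),("S",S)):
    h=cv2.cvtColor(d["img"],cv2.COLOR_RGB2HSV); m=cv2.inRange(h,(20,130,60),(35,255,255))
    k,l,st,ce=cv2.connectedComponentsWithStats(m); i=1+st[1:,4].argmax(); print(n,st[i],ce[i])
q=.38
# grip bar at frame (0?,-55,123); socket y: bar +81+32 
sk=np.array([[-20+a,58+b,z] for z in(116,130) for a in(-32,32) for b in(-32,32)])
for n,d in(("T",T),("S",S)):
    print(n,"bar ends",proj(d,base2w(p,fr2b(q,[[0,-100,123],[0,-10,123],[0,-55,123]]))).round(1).tolist())
    print("foot",proj(d,base2w(p,fr2b(q,[[85+84,0,70]]))).round(1))
    print("sock",proj(d,base2w(p,fr2b(q,sk))).round(0).tolist())
print("jar cap",atz(T,176.1,271.5,50), "scene",atz(S,*(390+303/2.5-80,285+(437-375)/2.5),50))
E
```

```text
[ 5.44259647e+02 -3.70316108e+00  2.74627473e-01] [-1.2 -0.7  0.5 -1.2  1.1  0.8 -0.5  1. ]
scene corners [[351.9 325.2]
 [265.5 287.2]
 [308.5 249.4]
 [389.7 280.4]]
T [ 264  264   39   39 1038] [283.17533719 283.03853565]
S [356 224  27  11 164] [368.40853659 228.26219512]
T bar ends [[358.2, 251.2], [314.4, 263.3], [336.3, 257.2]]
foot [[286.1 179. ]]
sock [[303.0, 291.0], [272.0, 299.0], [295.0, 261.0], [264.0, 270.0], [304.0, 293.0], [273.0, 302.0], [295.0, 263.0], [264.0, 272.0]]
S bar ends [[314.7, 216.2], [342.5, 225.8], [328.4, 220.9]]
foot [[309.4 255.4]]
sock [[362.0, 230.0], [382.0, 237.0], [351.0, 233.0], [373.0, 240.0], [363.0, 225.0], [384.0, 232.0], [353.0, 228.0], [374.0, 235.0]]
jar cap [491.62539044 276.15727242  50.        ] scene [492.86082637 284.86686146  50.        ]
```

```bash
python3 - <<'E'
from h import *
for c in ([491.6,276.2],[492.9,284.9]):
    for z in (50,0): print(c,z,"T",proj(T,[[*c,z]]).round(1),"S",proj(S,[[*c,z]]).round(1))
# white cap / dark blobs
for n,d,(x,y,w,h) in(("T",T,(100,200,110,125)),("S",S,(390,285,100,90))):
    im=d["img"][y:y+h,x:x+w].astype(int); g=im.sum(2)/3
    bg=np.median(g); sat=im[:,:,0]-im[:,:,2]
    print(n,bg,np.median(sat))
    for nm,m in(("cap",(g>bg+18)),("dark",g<bg-30)):
        k,l,st,ce=cv2.connectedComponentsWithStats(m.astype(np.uint8))
        for i in range(1,k):
            if st[i,4]>25: print(nm,st[i,:2]+[x,y],st[i,2:],(ce[i]+[x,y]).round(1))
g=lambda n,d,x,y,w,h,s: cv2.resize(d["img"][y:y+h,x:x+w,::-1],None,fx=s,fy=s,interpolation=cv2.INTER_CUBIC)
cv2.imwrite("pics/c2.png",np.hstack([g(0,T,150,245,50,75,8)[:600],g(0,S,410,290,50,75,8)]))
E
```

```text
[491.6, 276.2] 50 T [[176.1 271.5]] S [[428.7 307.8]]
[491.6, 276.2] 0 T [[182.2 273. ]] S [[426.3 322.5]]
[492.9, 284.9] 50 T [[172.1 270.9]] S [[431.2 309.8]]
[492.9, 284.9] 0 T [[178.5 272.4]] S [[428.7 324.6]]
T 130.33333333333334 12.0
dark [161 213] [ 26  23 438] [173.5 223.4]
dark [123 250] [ 24  30 324] [137.  265.5]
dark [174 260] [ 16  24 149] [183.  272.4]
dark [172 300] [14 17 84] [180.3 306.6]
S 136.0 13.0
dark [482 285] [ 8 19 77] [487.1 292. ]
dark [442 302] [ 14  14 142] [448.4 308.7]
dark [420 311] [ 20  23 315] [429.  322.9]
dark [394 327] [ 21  31 529] [404.3 342. ]
dark [448 332] [ 29  32 609] [460.9 349.3]
```

View pics/c2.png

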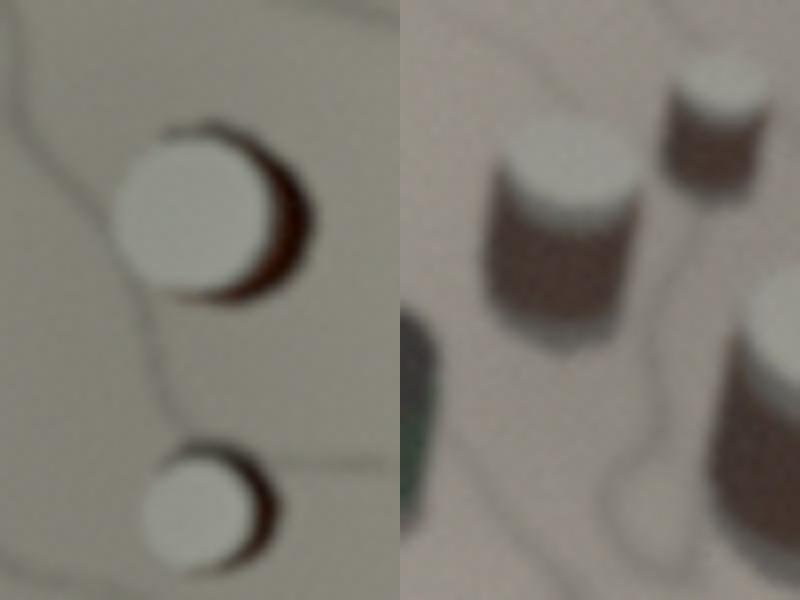

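The middle jar's cap is centred at about (173.7,271.9) in the top view and (431,310) in the scene view. The two agree to within about 2 mm. Now I'll refine the stand with an overlay.

```bash
python3 - <<'E'
from h import *
print(atz(T,173.6,271.8,50),atz(S,430.8,309.6,50))
p=np.load("p.npy");q=.38
sk=base2w(p,fr2b(q,np.array([[-20+a,58+b,z] for z in(119,133) for a in(-32,32) for b in(-32,32)])))
bar=base2w(p,fr2b(q,[[0,-100,123],[0,-10,123]]))
piv=base2w(p,fr2b(q,[[85,0,70],[169,0,70]]))
pl=base2w(p,np.array([[145,135,10],[145,-135,10],[-65,-135,10],[-65,135,10]]))
def ov(d,x,y,w,h,s):
    im=cv2.resize(d["img"][y:y+h,x:x+w,::-1],None,fx=s,fy=s,interpolation=cv2.INTER_CUBIC)
    for P,c in((sk[4:],(255,0,255)),(bar,(0,255,0)),(piv,(0,255,255)),(pl,(255,255,0))):
        for u,v in proj(d,P): cv2.circle(im,(int((u+.5-x)*s),int((v+.5-y)*s)),2,c,-1)
    return im
a=ov(T,225,165,150,140,4); b=ov(S,260,205,140,130,4) 
b=ov(S,300,205,100,60,6)
cv2.imwrite("pics/c3.png",a); cv2.imwrite("pics/c4.png",b)
E
```

```text
[490.9341564  281.60204055  50.        ] [493.02466489 283.75399016  50.        ]
```

View pics/c3.png

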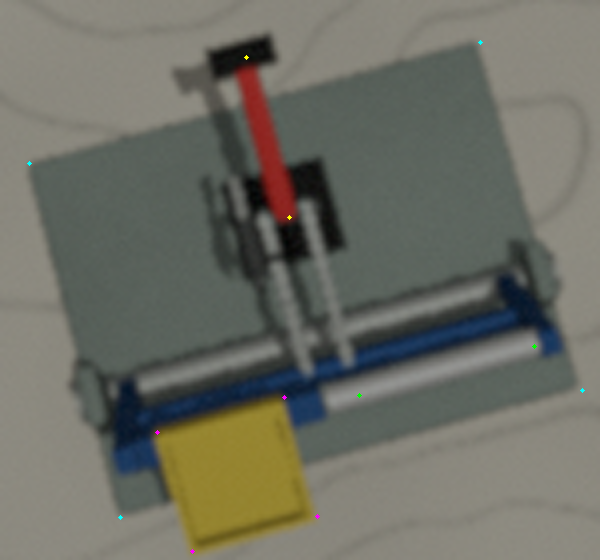

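View pics/c4.png

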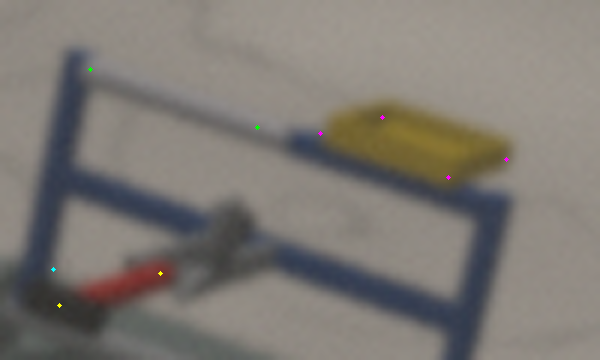

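The overlays fit to about 1 px. In the top crop, the socket rim corners are at (158,432), (283,398), (314,517) and (197,549), and the bar runs from (325,400) to (541,343). I'll do one joint fit on all these points.

```bash
python3 - <<'E'
from h import *
from scipy.optimize import least_squares
tp=lambda L:np.array(L)/4+[224.5,164.5]; sp=lambda L:np.array(L)/6+[299.5,204.5]
PL=np.array([[145,135,10],[145,-135,10],[-65,-135,10],[-65,135,10]])
oT=tp([[31,163],[475,44],[579,388],[120,517],[241,56],[541,343],[158,432],[283,398],[314,517],[197,549]])
oS=np.r_[sp([[65,304],[88,67],[330,120],[388,102],[511,150],[452,182]]),[[267.7,290.3],[390,281.2]]]
def m(x):
    p=x[:3];q=x[3];zs=x[4];ys=x[5]
    rim=lambda a,b:[-20+a,ys+b,zs+14]
    # order top: left-back(+x,+y), right-back(+x,-y), right-front, left-front
    R=[rim(32,32),rim(32,-32),rim(-32,-32),rim(-32,32)]
    F=lambda P:base2w(p,fr2b(q,P))
    t=np.r_[base2w(p,PL),F([[169,0,70],[0,-102,123]]+R)]
    s=np.r_[F([[169,0,70],[0,-102,123]]+[R[1],R[2],R[3],R[0]]),base2w(p,PL[[1,3]])]
    return t,s
def f(x):
    t,s=m(x); return np.r_[(proj(T,t)-oT+x[6:8]).ravel(),(proj(S,s)-oS+x[8:10]).ravel(),(x[3]-.38)*100,(x[5]-58)*.5,x[6:10]*.7]
r=least_squares(f,[544,-4,.275,.38,118,58,0,0,0,0],loss="soft_l1"); print(r.x.round(3)); e=r.fun
print(f(r.x)[:20].reshape(-1,2).round(1).tolist()); print(f(r.x)[20:36].reshape(-1,2).round(1).tolist())
np.save("x.npy",r.x)
x=r.x
F=lambda P:base2w(x[:3],fr2b(x[3],P))
print("sockfloor",F([[-20,x[5],x[4]+4]]),"rimc",F([[-20,x[5],x[4]+14]]),"bar",F([[0,-55,123]]),"foot",F([[169,0,70]]))
s=env.observe();print(s["time"],s["eef_pos"],s["tool_rot"].round(3).tolist())
E
```

```text
[ 5.45218e+02 -2.32400e+00  2.80000e-01  3.79000e-01  1.23516e+02
  5.74800e+01  2.18000e-01 -4.30000e-02  6.34000e-01 -1.06000e-01]
[[-1.0, 0.1], [0.7, -1.1], [0.5, -0.1], [-0.1, -0.0], [0.5, 0.0], [-1.1, -0.1], [-0.3, 0.3], [0.3, -0.1], [1.0, 0.1], [-1.1, 0.9]]
[[-0.0, 0.7], [0.4, 0.6], [-0.7, 0.8], [-0.2, 1.1], [0.2, 0.1], [0.4, -2.2], [-1.5, -2.6], [0.4, -0.7]]
sockfloor [[466.13857997  34.77236706 146.06166517]] rimc [[462.58157     33.75103229 155.35168968]] bar [[516.64599163 -67.75030997 149.26730145]] foot [[671.22309889  33.85621942 162.5726047 ]]
0.2 [200.60959461 591.65388867 249.46088664] [[-0.947, 0.321, -0.0], [0.321, 0.947, -0.001], [-0.0, -0.001, -1.0]]
```

```bash
cat >> h.py <<'E'
from scipy.spatial.transform import Rotation as Ro
X=np.load("x.npy") if __import__("os").path.exists("x.npy") else None
def F(q,P): return base2w(X[:3],fr2b(q,P))[0]
def toolR(q,close="y",flip=1): # tool z along frame -z at lean q
    c,s=np.cos(X[2]),np.sin(X[2]); B=np.array([[c,-s,0],[s,c,0],[0,0,1]])
    z=B@[np.sin(q),0,-np.cos(q)]; y=B@([0,1,0] if close=="y" else [np.cos(q),0,np.sin(q)]); y=y*flip
    return np.c_[np.cross(y,z),y,z]
def plan(p,R=None):
    s=env.observe(); R0=s["tool_rot"]; R1=R0 if R is None else R
    print("t",s["time"],"pos",s["eef_pos"].round(1),"f",s["wrist_force"].round(1),"w",round(s["width"],3),"gf",round(s["gripper_force"],1),"q",s["joint_positions"].round(2))
    d=np.array(p)-s["eef_pos"]
    print(" d_world",d.round(1),"lin(before turn)",(R0.T@d).round(1),"lin(after turn)",(R1.T@d).round(1),"turn deg",np.degrees(Ro.from_matrix(R0.T@R1).as_rotvec()).round(1))
E
python3 - <<'E'
from h import *
plan([492,282.5,130],toolR(0))
plan([492,282.5,130],toolR(0,flip=-1))
E
python3 -m handwheel --help | head -20
```

```text
t 0.2 pos [200.6 591.7 249.5] f [ 0.6 -0.4  0.1] w 1.0 gf 0.0 q [-1.14  0.51 -0.24  1.5   0.13  1.15 -0.15]
 d_world [ 291.4 -309.2 -119.5] lin(before turn) [-375.2 -199.1  119.7] lin(after turn) [-194.8 -377.6  119.5] turn deg [ -0.1  -0.  -34.7]
t 0.2 pos [200.6 591.7 249.5] f [ 0.6 -0.4  0.1] w 1.0 gf 0.0 q [-1.14  0.51 -0.24  1.5   0.13  1.15 -0.15]
 d_world [ 291.4 -309.2 -119.5] lin(before turn) [-375.2 -199.1  119.7] lin(after turn) [194.8 377.6 119.5] turn deg [-0.000e+00  1.000e-01  1.453e+02]invalid input: not JSON, or not a number
```

```bash
python3 -m handwheel '{"linear":[[-31,-16.5,3],[-31,-16.5,3],[-31,-16.5,3],[-31,-16.5,3],[-31,-16.5,3],[-31,-16.5,3],[-31,-16.5,3],[-31,-16.5,3],[-31,-16.5,3],[-31,-16.5,3],[-31,-16.5,3],[-31,-16.5,3]],"turn":[[0,0,0],[0,0,0],[0,0,0],[0,0,0],[0,0,0],[0,0,0],[0,0,0],[0,0,0],[0,0,0],[0,0,0],[0,0,0],[0,0,0]],"fingers":[0.78,0.78,0.78,0.78,0.78,0.78,0.78,0.78,0.78,0.78,0.78,0.78]}' 40
python3 -m handwheel '{"linear":[[0,0,0],[0,0,0],[0,0,0],[0,0,0],[0,0,0],[0,0,0],[0,0,0]],"turn":[[0,0,-6],[0,0,-6],[0,0,-6],[0,0,-6],[0,0,-6],[0,0,-4.7],[0,0,0]],"fingers":[0.78,0.78,0.78,0.78,0.78,0.78,0.78]}'
python3 -c "
from h import *
plan([492,282.5,36],toolR(0))"
```

```text
time: 1.2
eef_pos: [490.3, 283.5, 213.8]
tool_rot: [[-0.947, 0.321, -0.0], [0.321, 0.947, -0.0], [0.0, -0.0, -1.0]]
wrist_force: [-0.1, 0.8, 1.5]
width: 0.781
gripper_force: 0.0
time: 1.78
eef_pos: [489.4, 284.7, 213.8]
tool_rot: [[-0.96, -0.279, -0.0], [-0.279, 0.96, -0.0], [0.0, 0.0, -1.0]]
wrist_force: [-0.7, -0.4, -0.9]
width: 0.78
gripper_force: 0.0
t 1.7833 pos [489.4 284.7 213.8] f [-0.7 -0.4 -0.9] w 0.78 gf 0.0 q [-0.34  0.46 -0.34  1.71  0.17  1.    1.11]
 d_world [   2.6   -2.2 -177.8] lin(before turn) [ -1.9  -2.9 177.8] lin(after turn) [ -1.9  -2.9 177.8] turn deg [ 0.  -0.   0.2]
```

```bash
python3 -m handwheel '{"linear":[[-1.9,-2.9,10],[0,0,20],[0,0,20],[0,0,20],[0,0,20],[0,0,20],[0,0,20],[0,0,20],[0,0,15],[0,0,12],[0,0,0]],"turn":[[0,0,0],[0,0,0],[0,0,0],[0,0,0],[0,0,0],[0,0,0],[0,0,0],[0,0,0],[0,0,0],[0,0,0],[0,0,0]],"fingers":[0.78,0.78,0.78,0.78,0.78,0.78,0.78,0.78,0.78,0.78,0.78]}'
python3 -m handwheel '{"linear":[[0,0,0],[0,0,0],[0,0,0],[0,0,0],[0,0,0],[0,0,0],[0,0,0],[0,0,0]],"turn":[[0,0,0],[0,0,0],[0,0,0],[0,0,0],[0,0,0],[0,0,0],[0,0,0],[0,0,0]],"fingers":[0.4,0.4,0.4,0.4,0.4,0.4,0.4,0.4]}' 40
python3 -c "
from h import *
plan([492,282.5,36],toolR(0))"
```

```text
time: 2.7
eef_pos: [490.6, 281.5, 34.0]
tool_rot: [[-0.962, -0.273, -0.004], [-0.273, 0.962, -0.003], [0.004, -0.002, -1.0]]
wrist_force: [0.2, 0.4, -0.9]
width: 0.783
gripper_force: 0.0
time: 3.37
eef_pos: [492.3, 282.8, 37.4]
tool_rot: [[-0.961, -0.275, 0.001], [-0.275, 0.961, 0.0], [-0.001, 0.0, -1.0]]
wrist_force: [-0.1, -0.6, 4.7]
width: 0.518
gripper_force: 41.7
t 3.3667 pos [492.3 282.8  37.4] f [-0.1 -0.6  4.7] w 0.518 gf 41.7 q [-0.4   0.68 -0.26  1.89  0.28  0.61  1.01]
 d_world [-0.3 -0.3 -1.4] lin(before turn) [ 0.4 -0.2  1.4] lin(after turn) [ 0.4 -0.2  1.4] turn deg [ 0.   0.  -0.1]
```

```bash
python3 -m handwheel '{"linear":[[0,0,-10],[0,0,-20],[0,0,-25],[0,0,-25],[0,0,-25],[0,0,-25],[0,0,-25],[0,0,-25],[0,0,-20],[0,0,-10],[0,0,0]],"turn":[[0,0,0],[0,0,0],[0,0,0],[0,0,0],[0,0,0],[0,0,0],[0,0,0],[0,0,0],[0,0,0],[0,0,0],[0,0,0]],"fingers":[0.4,0.4,0.4,0.4,0.4,0.4,0.4,0.4,0.4,0.4,0.4]}' 40
python3 -c "
from h import *
u=-toolR(.38)[:,2]
plan(F(.38,[-20,X[5],X[4]+4+37.4+50]),toolR(.38))"
```

```text
time: 4.28
eef_pos: [492.7, 283.3, 249.5]
tool_rot: [[-0.961, -0.275, 0.004], [-0.275, 0.961, 0.002], [-0.004, 0.001, -1.0]]
wrist_force: [0.1, -1.4, -1.6]
width: 0.521
gripper_force: 41.2
t 4.2833 pos [492.7 283.3 249.5] f [ 0.1 -1.4 -1.6] w 0.521 gf 41.2 q [-0.33  0.43 -0.35  1.66  0.16  1.08  1.12]
 d_world [ -57.8 -257.5  -22.3] lin(before turn) [ 126.5 -231.7   21.6] lin(after turn) [ 125.8 -231.5  -26.2] turn deg [  0.  -21.5  -0.1]
```

```bash
python3 -m handwheel '{"linear":[[6,-11,0],[12.5,-23,0],[12.5,-23,2],[12.5,-23,2],[12.5,-23,2],[12.5,-23,2],[12.5,-23,2],[12.5,-23,2],[12.5,-23,2],[12.5,-23,2],[8.5,-13.7,5],[0,0,0]],"turn":[[0,0,0],[0,0,0],[0,0,0],[0,0,0],[0,0,0],[0,0,0],[0,0,0],[0,0,0],[0,0,0],[0,0,0],[0,0,0],[0,0,0]],"fingers":[0.4,0.4,0.4,0.4,0.4,0.4,0.4,0.4,0.4,0.4,0.4,0.4]}' 40
python3 -m handwheel '{"linear":[[0,0,0],[0,0,0],[0,0,0],[0,0,0],[0,0,0],[0,0,0],[0,0,0]],"turn":[[0,-4,0],[0,-4,0],[0,-4,0],[0,-4,0],[0,-4,0],[0,-1.5,0],[0,0,0]],"fingers":[0.4,0.4,0.4,0.4,0.4,0.4,0.4]}'
python3 - <<'E'
from h import *
plan(F(.38,[-20,X[5],X[4]+4+37.4+20]),toolR(.38))
t=env.get_image("top");s=env.get_image("scene")
c=lambda d,x,y,w,h,k:cv2.resize(d["img"][y:y+h,x:x+w,::-1],(w*k,h*k),interpolation=cv2.INTER_CUBIC)
cv2.imwrite("pics/c5.png",np.hstack([c(t,235,230,80,110,5),c(s,325,165,80,110,5)]))
E
```

```text
time: 5.28
eef_pos: [430.6, 20.3, 223.7]
tool_rot: [[-0.963, -0.27, -0.006], [-0.27, 0.963, -0.002], [0.006, -0.001, -1.0]]
wrist_force: [-0.5, -0.0, -1.7]
width: 0.519
gripper_force: 41.2
time: 5.87
eef_pos: [430.9, 24.4, 224.3]
tool_rot: [[-0.896, -0.274, 0.35], [-0.255, 0.962, 0.1], [-0.364, 0.001, -0.931]]
wrist_force: [-0.9, 0.0, -1.3]
width: 0.518
gripper_force: 41.2
t 5.8667 pos [430.9  24.4 224.3] f [-0.9  0.  -1.3] w 0.518 gf 41.2 q [ 0.26  0.09 -0.34  2.3  -0.12  0.4   1.88]
 d_world [ 14.7   4.5 -25. ] lin(before turn) [-5.2  0.3 28.9] lin(after turn) [-5.   0.3 28.9] turn deg [-0.  -0.4 -0.1]
```

View pics/c5.png

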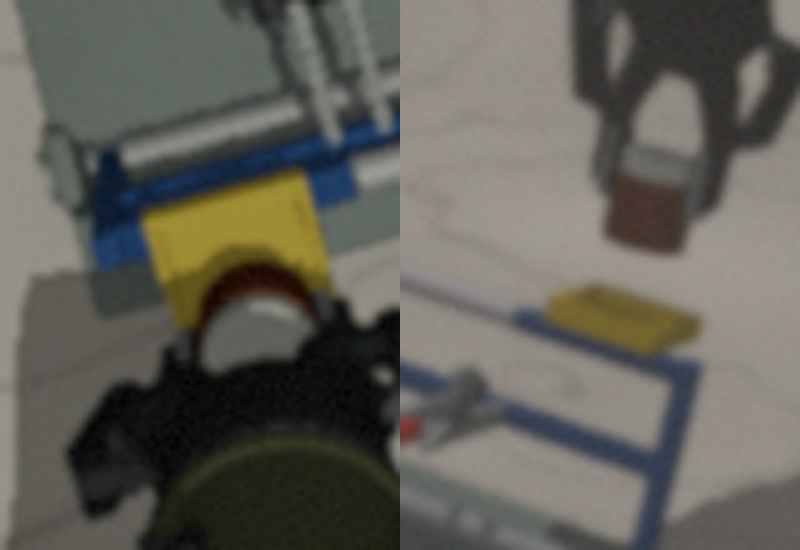

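The jar hangs above the socket with its underside at scene-crop (645,248), and the rim centre is at about (623,315). I'll move to 20 mm above and compare with the projection.

```bash
python3 - <<'E'
from h import *
s=env.observe(); b=s["eef_pos"]+37.4*s["tool_rot"][:,2]; r=F(.38,[-20,X[5],X[4]+14])
for d,x,y,ox in((S,325,165,400),(T,235,230,0)):
    print([((proj(d,[P])[0]+.5-[x,y])*5+[ox,0]).round() for P in(b,r,b+50*-s["tool_rot"][:,2])])
E
python3 -m handwheel '{"linear":[[-5,0.3,5],[0,0,10],[0,0,10],[0,0,4],[0,0,0]],"turn":[[0,0,0],[0,0,0],[0,0,0],[0,0,0],[0,0,0]],"fingers":[0.4,0.4,0.4,0.4,0.4]}' 40
python3 - <<'E'
from h import *
plan(F(.38,[-20,X[5],X[4]+4+37.4]),toolR(.38))
t=env.get_image("top");s=env.get_image("scene")
c=lambda d,x,y,w,h,k:cv2.resize(d["img"][y:y+h,x:x+w,::-1],(w*k,h*k),interpolation=cv2.INTER_CUBIC)
cv2.imwrite("pics/c6.png",np.hstack([c(t,250,245,50,70,8),c(s,345,185,50,70,8)]))
E
```

```text
[array([640., 245.]), array([622., 315.]), array([662., 154.])]
[array([254., 310.]), array([247., 270.]), array([259., 355.])]
time: 6.38
eef_pos: [448.7, 30.1, 199.8]
tool_rot: [[-0.895, -0.276, 0.35], [-0.257, 0.961, 0.102], [-0.365, 0.001, -0.931]]
wrist_force: [-0.7, -0.4, -0.9]
width: 0.52
gripper_force: 41.2
t 6.3833 pos [448.7  30.1 199.8] f [-0.7 -0.4 -0.9] w 0.52 gf 41.2 q [ 0.21  0.16 -0.32  2.31 -0.06  0.31  1.81]
 d_world [  4.    0.8 -19. ] lin(before turn) [ 3.1 -0.3 19.2] lin(after turn) [ 3.3 -0.3 19.2] turn deg [ 0.1 -0.4 -0. ]
```

View pics/c6.png

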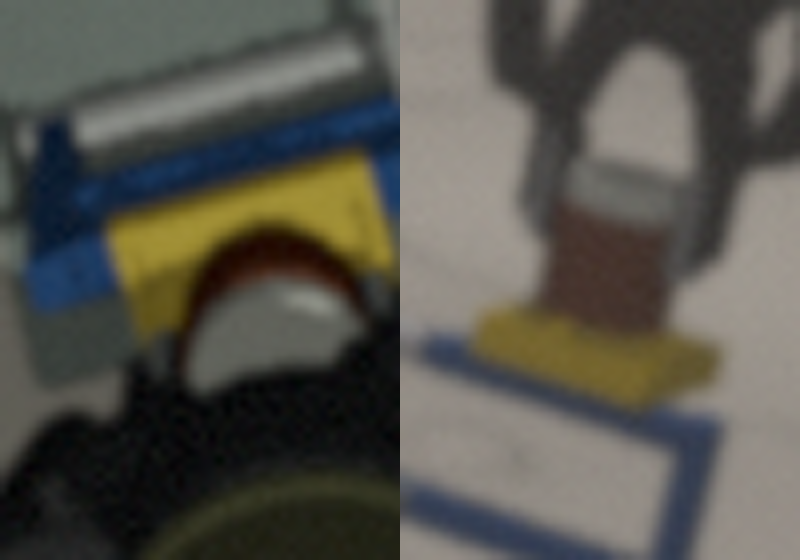

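The jar is over the socket and its projections match the image. I'll descend gently while watching the force.

```bash
python3 -m handwheel '{"linear":[[3,-0.3,2],[0,0,4],[0,0,4],[0,0,4],[0,0,2],[0,0,0],[0,0,0]],"turn":[[0,-0.3,0],[0,0,0],[0,0,0],[0,0,0],[0,0,0],[0,0,0],[0,0,0]],"fingers":[0.4,0.4,0.4,0.4,0.4,0.4,0.4]}' 40
python3 -c "
from h import *
plan(F(.38,[-20,X[5],X[4]+4+37.4]),toolR(.38))"
```

```text
time: 7.07
eef_pos: [451.1, 29.8, 185.8]
tool_rot: [[-0.892, -0.275, 0.358], [-0.256, 0.961, 0.101], [-0.372, -0.001, -0.928]]
wrist_force: [-13.9, -2.8, 22.5]
width: 0.521
gripper_force: 44.0
t 7.0667 pos [451.1  29.8 185.8] f [-13.9  -2.8  22.5] w 0.521 gf 44.0 q [ 0.2   0.19 -0.31  2.33 -0.04  0.25  1.8 ]
 d_world [ 1.6  1.1 -5.1] lin(before turn) [0.2 0.6 5.4] lin(after turn) [0.2 0.6 5.4] turn deg [-0.1  0.1 -0. ]
```

Contact at 24 N, 5 mm above my floor estimate. That fits the socket sitting on top of the frame beam (bar top at 130), which also agrees with the earlier scene-view rim offset. I'll ease off and probe sideways to check the jar is inside.

```bash
python3 -m handwheel '{"linear":[[0,0,-1.5],[0,3,0],[0,3,0],[0,0,0]],"turn":[[0,0,0],[0,0,0],[0,0,0],[0,0,0]],"fingers":[0.4,0.4,0.4,0.4]}' 40
python3 -m handwheel '{"linear":[[0,-3,0],[0,-3,0],[0,-3,0],[0,-3,0],[0,0,0]],"turn":[[0,0,0],[0,0,0],[0,0,0],[0,0,0],[0,0,0]],"fingers":[0.4,0.4,0.4,0.4,0.4]}'
python3 -m handwheel '{"linear":[[0,3,0],[0,3,0],[0,0,0]],"turn":[[0,0,0],[0,0,0],[0,0,0]],"fingers":[0.4,0.4,0.4]}'
```

```text
time: 7.4
eef_pos: [449.0, 36.4, 186.0]
tool_rot: [[-0.893, -0.276, 0.357], [-0.256, 0.961, 0.103], [-0.371, 0.0, -0.929]]
wrist_force: [0.1, 0.3, -1.7]
width: 0.518
gripper_force: 41.2
time: 7.82
eef_pos: [451.7, 26.3, 186.1]
tool_rot: [[-0.892, -0.279, 0.355], [-0.259, 0.96, 0.105], [-0.37, 0.002, -0.929]]
wrist_force: [-3.1, 11.6, 2.0]
width: 0.52
gripper_force: 41.8
time: 8.07
eef_pos: [450.8, 29.8, 186.2]
tool_rot: [[-0.893, -0.275, 0.357], [-0.255, 0.961, 0.102], [-0.371, -0.0, -0.929]]
wrist_force: [0.4, -0.2, -1.8]
width: 0.518
gripper_force: 41.5
```

There is a wall at −y (11.6 N) and it is free towards +y, so the jar is inside. Quick probe in tool x too.

```bash
python3 -m handwheel '{"linear":[[2.5,1.5,0],[2.5,0,0],[0,0,0]],"turn":[[0,0,0],[0,0,0],[0,0,0]],"fingers":[0.4,0.4,0.4]}' 40
python3 -m handwheel '{"linear":[[-3,0,0],[-3,0,0],[-4,0,0],[0,0,0]],"turn":[[0,0,0],[0,0,0],[0,0,0],[0,0,0]],"fingers":[0.4,0.4,0.4,0.4]}'
```

```text
time: 8.32
eef_pos: [445.9, 29.9, 184.4]
tool_rot: [[-0.893, -0.275, 0.357], [-0.255, 0.961, 0.102], [-0.372, -0.0, -0.928]]
wrist_force: [0.9, 0.6, 0.0]
width: 0.516
gripper_force: 41.5
time: 8.65
eef_pos: [455.6, 32.7, 188.3]
tool_rot: [[-0.893, -0.275, 0.357], [-0.255, 0.961, 0.102], [-0.371, -0.0, -0.928]]
wrist_force: [-1.3, -1.2, -1.7]
width: 0.518
gripper_force: 41.6
```

```bash
python3 -m handwheel '{"linear":[[3,0,0],[2,0,0],[0,0,1],[0,0,0],[0,0,0]],"turn":[[0,0,0],[0,0,0],[0,0,0],[0,0,0],[0,0,0]],"fingers":[0.4,0.4,0.4,0.4,0.4]}' 40
```

```text
time: 9.07
eef_pos: [449.9, 31.3, 185.6]
tool_rot: [[-0.893, -0.275, 0.357], [-0.256, 0.961, 0.102], [-0.371, -0.0, -0.929]]
wrist_force: [-8.4, -0.8, 12.7]
width: 0.516
gripper_force: 43.1
```

```bash
python3 -m handwheel '{"linear":[[0,0,-0.7],[0,0,0],[0,0,0],[0,0,0],[0,0,0],[0,0,0]],"turn":[[0,0,0],[0,0,0],[0,0,0],[0,0,0],[0,0,0],[0,0,0]],"fingers":[0.5,0.55,0.6,0.7,0.78,0.78]}' 20
python3 -m handwheel '{"linear":[[0,0,-4],[0,0,-8],[0,0,-12],[0,0,-16],[0,0,-20],[0,0,-20],[0,0,-20],[0,0,0]],"turn":[[0,0,0],[0,0,0],[0,0,0],[0,0,0],[0,0,0],[0,0,0],[0,0,0],[0,0,0]],"fingers":[0.78,0.78,0.78,0.78,0.78,0.78,0.78,0.78]}'
python3 - <<'E'
from h import *
plan(F(.38,[-20,X[5],X[4]+10+37.4]),toolR(.38))
t=env.get_image("top");s=env.get_image("scene")
c=lambda d,x,y,w,h,k:cv2.resize(d["img"][y:y+h,x:x+w,::-1],(w*k,h*k),interpolation=cv2.INTER_CUBIC)
cv2.imwrite("pics/c7.png",np.hstack([c(t,230,165,65,95,6)[:0+570],c(s,335,165,65,95,6)]))
E
```

```text
time: 9.57
eef_pos: [450.7, 31.4, 185.9]
tool_rot: [[-0.893, -0.275, 0.357], [-0.255, 0.961, 0.102], [-0.371, 0.0, -0.928]]
wrist_force: [0.5, -0.9, -1.5]
width: 0.786
gripper_force: 0.0
time: 10.23
eef_pos: [415.0, 21.0, 282.5]
tool_rot: [[-0.891, -0.275, 0.362], [-0.255, 0.962, 0.101], [-0.376, -0.002, -0.927]]
wrist_force: [-0.1, -0.8, 0.1]
width: 0.78
gripper_force: 0.0
t 10.2333 pos [415.   21.  282.5] f [-0.1 -0.8  0.1] w 0.78 gf 0.0 q [ 0.32 -0.03 -0.34  2.23 -0.19  0.58  1.96]
 d_world [ 35.5   9.3 -96.2] lin(before turn) [  2.2  -0.5 103. ] lin(after turn) [  1.6  -0.8 103. ] turn deg [-0.2  0.3 -0. ]
```

View pics/c7.png

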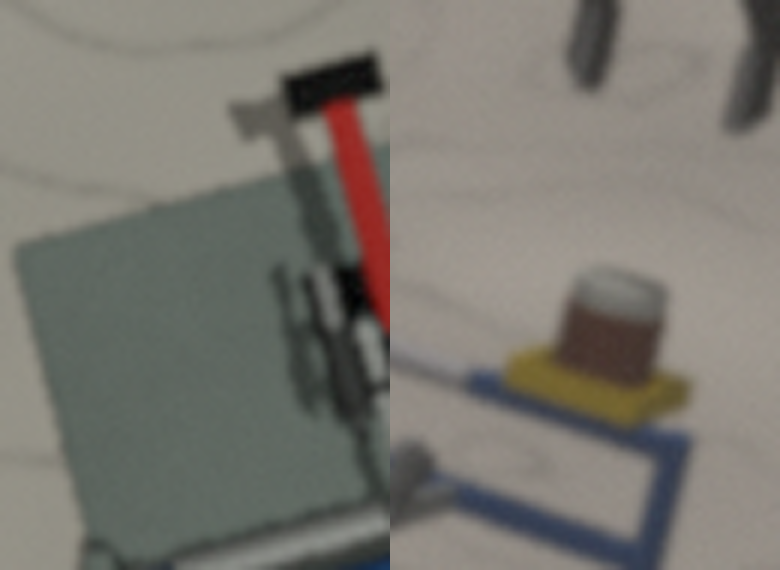

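The jar stands square in the socket (scene crop (612,320)), released. Next I'll turn upright, close the fingers and go above the foot.

```bash
python3 -m handwheel '{"linear":[[0,0,0],[0,0,0],[0,0,0],[0,0,0],[0,0,0]],"turn":[[0,5,0],[0,5,0],[0,5,0],[0,5,0],[0,2,0]],"fingers":[0.5,0.3,0,0,0]}' 20
python3 -c "
from h import *
b=base2w(X[:3],[[133,0,282]])[0]
plan(b,toolR(0))"
```

```text
time: 10.75
eef_pos: [416.0, 21.7, 278.1]
tool_rot: [[-0.961, -0.276, -0.008], [-0.276, 0.961, -0.002], [0.009, 0.001, -1.0]]
wrist_force: [0.3, 1.1, 0.7]
width: 0.069
gripper_force: 0.0
t 10.75 pos [416.   21.7 278.1] f [0.3 1.1 0.7] w 0.069 gf 0.0 q [ 0.22  0.17 -0.4   1.95  0.08  1.05  1.64]
 d_world [257.   12.7   3.9] lin(before turn) [-250.5  -58.7   -6.1] lin(after turn) [-250.5  -58.7   -3.9] turn deg [ 0.  -0.5  0. ]
```

```bash
python3 -m handwheel '{"linear":[[-12,-3,0],[-23,-5.4,0],[-24,-5.6,0],[-24,-5.6,0],[-24,-5.6,0],[-24,-5.6,0],[-24,-5.6,0],[-24,-5.6,0],[-24,-5.6,0],[-24,-5.6,0],[-23.5,-5.5,0],[0,0,0]],"turn":[[0,-0.5,0],[0,0,0],[0,0,0],[0,0,0],[0,0,0],[0,0,0],[0,0,0],[0,0,0],[0,0,0],[0,0,0],[0,0,0],[0,0,0]],"fingers":[0,0,0,0,0,0,0,0,0,0,0,0]}' 20
python3 -m handwheel '{"linear":[[0,0,10],[0,0,20],[0,0,20],[0,0,15],[0,0,0]],"turn":[[0,0,0],[0,0,0],[0,0,0],[0,0,0],[0,0,0]],"fingers":[0,0,0,0,0]}'
python3 -c "
from h import *
b=base2w(X[:3],[[133,0,189]])[0]
plan(b,toolR(0))"
```

```text
time: 11.75
eef_pos: [675.3, 33.7, 277.4]
tool_rot: [[-0.961, -0.275, 0.006], [-0.275, 0.961, 0.003], [-0.006, 0.001, -1.0]]
wrist_force: [-1.1, -0.3, -0.5]
width: -0.001
gripper_force: 0.0
time: 12.17
eef_pos: [669.3, 33.2, 210.7]
tool_rot: [[-0.961, -0.276, -0.001], [-0.276, 0.961, 0.001], [0.001, 0.001, -1.0]]
wrist_force: [-0.7, 0.0, -0.7]
width: 0.001
gripper_force: 0.0
t 12.1667 pos [669.3  33.2 210.7] f [-0.7  0.  -0.7] w 0.001 gf 0.0 q [ 0.11  0.62 -0.35  1.42  0.22  1.14  1.58]
 d_world [  3.8   1.2 -21.7] lin(before turn) [-4.   0.1 21.7] lin(after turn) [-3.9  0.1 21.7] turn deg [ 0.1 -0.1 -0. ]
```

```bash
python3 -m handwheel '{"linear":[[-4,0,8],[0,0,8],[0,0,5],[0,0,5],[0,0,5],[0,0,5],[0,0,0]],"turn":[[0,0,0],[0,0,0],[0,0,0],[0,0,0],[0,0,0],[0,0,0],[0,0,0]],"fingers":[0,0,0,0,0,0,0]}' 20
python3 -m handwheel '{"linear":[[0,0,5],[0,0,5],[0,0,5],[0,0,5],[0,0,0]],"turn":[[0,0,0],[0,0,0],[0,0,0],[0,0,0],[0,0,0]],"fingers":[0,0,0,0,0]}'
```

```text
time: 12.75
eef_pos: [676.0, 34.9, 178.2]
tool_rot: [[-0.961, -0.275, 0.004], [-0.275, 0.961, 0.001], [-0.005, 0.0, -1.0]]
wrist_force: [0.4, 0.4, 0.7]
width: 0.004
gripper_force: 0.5
time: 13.17
eef_pos: [675.5, 34.7, 157.5]
tool_rot: [[-0.961, -0.275, 0.003], [-0.275, 0.961, 0.001], [-0.003, 0.0, -1.0]]
wrist_force: [0.2, -0.5, -0.1]
width: 0.005
gripper_force: 0.2
```

```bash
cat >> h.py <<'E'
def red(d,box):
    x,y,w,h=box; hsv=cv2.cvtColor(d["img"][y:y+h,x:x+w],cv2.COLOR_RGB2HSV)
    m=cv2.inRange(hsv,(0,120,60),(8,255,255))|cv2.inRange(hsv,(172,120,60),(180,255,255))
    ys,xs=np.nonzero(m); return (len(xs),(xs.min()+x,xs.max()+x,ys.min()+y,ys.max()+y,round(xs.mean()+x,1),round(ys.mean()+y,1))) if len(xs) else 0
E
python3 - <<'E'
from h import *
for n,d0,box in(("top",T,(270,170,60,80)),("scene",S,(290,220,60,90))): print(n,red(d0,box),red(env.get_image(n),box))
for ph in (0,.3,.845,1.69):
    e=.38-ph; P=lambda r:[52.9+r*np.cos(e),0,131.5+r*np.sin(e)]
    print(ph,[proj(d,base2w(X[:3],[P(20),P(75)])).round(0).tolist() for d in(T,S)])
E
```

```text
top (240, (np.int64(284), np.int64(298), np.int64(181), np.int64(220), np.float64(291.4), np.float64(201.7))) 0
scene (39, (np.int64(315), np.int64(327), np.int64(249), np.int64(254), np.float64(321.4), np.float64(251.7))) (89, (np.int64(313), np.int64(327), np.int64(249), np.int64(264), np.float64(320.3), np.float64(256.0)))
0 [[[293.0, 209.0], [286.0, 183.0]], [[323.0, 252.0], [312.0, 255.0]]]
0.3 [[[293.0, 209.0], [286.0, 183.0]], [[322.0, 254.0], [310.0, 263.0]]]
0.845 [[[294.0, 211.0], [288.0, 191.0]], [[323.0, 257.0], [312.0, 274.0]]]
1.69 [[[296.0, 218.0], [295.0, 216.0]], [[325.0, 258.0], [322.0, 276.0]]]
```

The leg is moving (about 0.37 rad). I'll continue past the centre.

```bash
python3 -m handwheel '{"linear":[[0,0,5],[0,0,5],[0,0,5],[0,0,5],[0,0,5],[0,0,5],[0,0,5],[0,0,5],[0,0,5],[0,0,4],[0,0,0],[0,0,0]],"turn":[[0,0,0],[0,0,0],[0,0,0],[0,0,0],[0,0,0],[0,0,0],[0,0,0],[0,0,0],[0,0,0],[0,0,0],[0,0,0],[0,0,0]],"fingers":[0,0,0,0,0,0,0,0,0,0,0,0]}' 20
python3 - <<'E'
from h import *
for n,box in(("top",(270,170,60,80)),("scene",(290,220,60,90))): print(n,red(env.get_image(n),box))
E
```

```text
time: 14.27
eef_pos: [676.4, 35.0, 109.8]
tool_rot: [[-0.961, -0.275, 0.005], [-0.275, 0.961, 0.001], [-0.005, 0.0, -1.0]]
wrist_force: [-0.5, -1.1, -1.2]
width: -0.005
gripper_force: 0.0
top 0
scene (41, (np.int64(321), np.int64(325), np.int64(266), np.int64(277), np.float64(323.3), np.float64(271.5)))
```

The leg has snapped down: red now spans scene (321–325, 266–277), which matches 1.69. Now up and over to the bar.

```bash
python3 -m handwheel '{"linear":[[0,0,-10],[0,0,-20],[0,0,-25],[0,0,-25],[0,0,-25],[0,0,-25],[0,0,-20],[0,0,-10],[0,0,0]],"turn":[[0,0,0],[0,0,0],[0,0,0],[0,0,0],[0,0,0],[0,0,0],[0,0,0],[0,0,0],[0,0,0]],"fingers":[0,0,0,0,0,0,0,0,0]}' 20
python3 -c "
from h import *
plan(F(.38,[0,-55,123+70]),toolR(0,'x'))"
```

```text
time: 15.12
eef_pos: [676.8, 35.1, 273.6]
tool_rot: [[-0.961, -0.275, 0.01], [-0.275, 0.961, 0.002], [-0.011, -0.001, -1.0]]
wrist_force: [1.3, 0.8, -0.3]
width: 0.001
gripper_force: 0.0
t 15.1167 pos [676.8  35.1 273.6] f [ 1.3  0.8 -0.3] w 0.001 gf 0.0 q [ 0.11  0.58 -0.36  1.31  0.2   1.27  1.59]
 d_world [-185.2 -110.   -59.4] lin(before turn) [208.9 -54.8  57.3] lin(after turn) [ -54.7 -208.3   59.4] turn deg [ 0.4  0.5 89.9]
```

```bash
python3 -m handwheel '{"linear":[[10,-3,0],[22,-5.8,0],[22,-5.8,0],[22,-5.8,0],[22,-5.8,0],[22,-5.8,0],[22,-5.8,0],[22,-5.8,0],[22,-5.8,0],[22,-5.8,0],[0,0,0]],"turn":[[0,0,0],[0,0,0],[0,0,0],[0,0,0],[0,0,0],[0,0,0],[0,0,0],[0,0,0],[0,0,0],[0,0,0],[0,0,0]],"fingers":[0,0,0,0,0,0,0,0.45,0.45,0.45,0.45]}' 20
python3 -m handwheel '{"linear":[[0,0,0],[0,0,0],[0,0,0],[0,0,0],[0,0,0],[0,0,0],[0,0,0],[0,0,0],[0,0,0],[0,0,0],[0,0,0],[0,0,0]],"turn":[[0,0,6.5],[0,0,6.5],[0,0,6.5],[0,0,6.5],[0,0,6.5],[0,0,6.5],[0,0,6.5],[0,0,6.5],[0,0,6.5],[0,0,6.5],[0,0,6.5],[0,0,6.5]],"fingers":[0.45,0.45,0.45,0.45,0.45,0.45,0.45,0.45,0.45,0.45,0.45,0.45]}' 20
python3 -c "
from h import *
plan(F(.38,[0,-55,123+60]),toolR(0,'x'))"
```

```text
time: 16.03
eef_pos: [486.7, -78.3, 267.8]
tool_rot: [[-0.962, -0.272, 0.0], [-0.272, 0.962, -0.0], [-0.0, -0.001, -1.0]]
wrist_force: [-0.7, 0.3, -0.7]
width: 0.451
gripper_force: 0.0
time: 17.03
eef_pos: [490.7, -75.2, 267.9]
tool_rot: [[-0.464, 0.886, 0.003], [0.886, 0.464, 0.002], [-0.0, 0.004, -1.0]]
wrist_force: [-1.3, -0.1, -0.1]
width: 0.45
gripper_force: 0.0
t 17.0333 pos [490.7 -75.2 267.9] f [-1.3 -0.1 -0.1] w 0.45 gf 0.0 q [ 0.17  0.29 -0.09  1.8   0.03  1.05  0.56]
 d_world [  4.4   1.3 -63. ] lin(before turn) [-0.9  4.3 63. ] lin(after turn) [ 0.   4.6 63. ] turn deg [ 0.2 -0.  11.7]
```

```bash
python3 -m handwheel '{"linear":[[0,0,0],[0,0,0],[0,0,0],[0,0,0],[0,0,0],[0,0,0],[0,0,0]],"turn":[[0,0,6],[0,0,5.7],[5.5,0,0],[5.5,0,0],[5.5,0,0],[5.2,0,0],[0,0,0]],"fingers":[0.45,0.45,0.45,0.45,0.45,0.45,0.45]}' 20
python3 -c "
from h import *
plan(F(.38,[0,-55,123+35]),toolR(.38,'x'))"
```

```text
time: 17.62
eef_pos: [492.1, -73.6, 265.8]
tool_rot: [[-0.283, 0.89, -0.358], [0.959, 0.264, -0.104], [0.002, -0.372, -0.928]]
wrist_force: [0.1, -0.2, -1.5]
width: 0.45
gripper_force: 0.0
t 17.6167 pos [492.1 -73.6 265.8] f [ 0.1 -0.2 -1.5] w 0.45 gf 0.0 q [ 0.04  0.49 -0.03  1.54  0.12  1.47  0.27]
 d_world [ 12.    2.3 -84.1] lin(before turn) [-1.4 42.6 73.5] lin(after turn) [ -1.1 -19.9  82.6] turn deg [-43.6  -0.1   0.5]
```

Wrong tilt sign; I'll reverse it by -43.6° about tool x.

```bash
python3 -m handwheel '{"linear":[[0,0,0],[0,0,0],[0,0,0],[0,0,0],[0,0,0],[0,0,0],[0,0,0],[0,0,0],[0,0,0]],"turn":[[-6,0,0],[-6,0,0],[-6,0,0],[-6,0,0],[-6,0,0],[-6,0,0],[-6,0,0],[-1.6,0,0.5],[0,0,0]],"fingers":[0.45,0.45,0.45,0.45,0.45,0.45,0.45,0.45,0.45]}' 20
python3 -c "
from h import *
plan(F(.38,[0,-55,123+35]),toolR(.38,'x'))"
```

```text
time: 18.37
eef_pos: [488.4, -76.7, 268.5]
tool_rot: [[-0.268, 0.892, 0.364], [0.963, 0.247, 0.104], [0.003, 0.379, -0.925]]
wrist_force: [-0.2, -1.1, -0.6]
width: 0.449
gripper_force: 0.0
t 18.3667 pos [488.4 -76.7 268.5] f [-0.2 -1.1 -0.6] w 0.449 gf 0.0 q [ 0.34  0.14 -0.12  2.09 -0.3   0.59  0.72]
 d_world [ 15.7   5.3 -86.8] lin(before turn) [  0.7 -17.5  86.6] lin(after turn) [  0.8 -16.8  86.7] turn deg [ 0.5  0.  -0.5]
```

```bash
python3 -m handwheel '{"linear":[[0.7,-8,0],[0,-9,0],[0,0,15],[0,0,20],[0,0,25],[0,0,20],[0,0,6],[0,0,0],[0,0,0]],"turn":[[0.5,0,0],[0,0,-0.5],[0,0,0],[0,0,0],[0,0,0],[0,0,0],[0,0,0],[0,0,0],[0,0,0]],"fingers":[0.45,0.45,0.45,0.45,0.45,0.45,0.45,0.45,0.45]}' 20
python3 -c "
from h import *
plan(F(.38,[0,-55,123]),toolR(.38,'x'))"
```

```text
time: 19.12
eef_pos: [506.2, -70.0, 182.8]
tool_rot: [[-0.281, 0.892, 0.354], [0.96, 0.261, 0.104], [0.0, 0.369, -0.929]]
wrist_force: [1.1, -0.4, 0.9]
width: 0.449
gripper_force: 0.0
t 19.1167 pos [506.2 -70.  182.8] f [ 1.1 -0.4  0.9] w 0.449 gf 0.0 q [ 0.33  0.29 -0.16  2.19 -0.36  0.36  0.79]
 d_world [ 10.3   2.2 -33.6] lin(before turn) [-0.8 -2.6 35.1] lin(after turn) [-0.7 -2.7 35.1] turn deg [-0.1 -0.1  0.3]
```

```bash
python3 -m handwheel '{"linear":[[0,-2.5,5],[0,0,10],[0,0,8],[0,0,6],[0,0,5],[0,0,0],[0,0,0]],"turn":[[0,0,0],[0,0,0],[0,0,0],[0,0,0],[0,0,0],[0,0,0],[0,0,0]],"fingers":[0.45,0.45,0.45,0.45,0.45,0.45,0.45]}' 20
python3 - <<'E'
from h import *
plan(F(.38,[0,-55,123]),toolR(.38,'x'))
t=env.get_image("top");s=env.get_image("scene")
c=lambda d,x,y,w,h,k:cv2.resize(d["img"][y:y+h,x:x+w,::-1],(w*k,h*k),interpolation=cv2.INTER_CUBIC)
cv2.imwrite("pics/c8.png",np.hstack([c(t,235,165,80,110,5)*0+c(t,290,200,80,110,5),c(s,300,185,80,110,5)]))
E
```

```text
time: 19.7
eef_pos: [515.9, -67.4, 150.1]
tool_rot: [[-0.28, 0.892, 0.355], [0.96, 0.26, 0.104], [0.0, 0.369, -0.929]]
wrist_force: [-0.5, 0.4, 0.1]
width: 0.448
gripper_force: 0.0
t 19.7 pos [515.9 -67.4 150.1] f [-0.5  0.4  0.1] w 0.448 gf 0.0 q [ 0.34  0.35 -0.19  2.21 -0.39  0.26  0.81]
 d_world [ 0.7 -0.4 -0.9] lin(before turn) [-0.6  0.2  1. ] lin(after turn) [-0.6  0.2  1. ] turn deg [-0.1 -0.1  0.2]
```

View pics/c8.png

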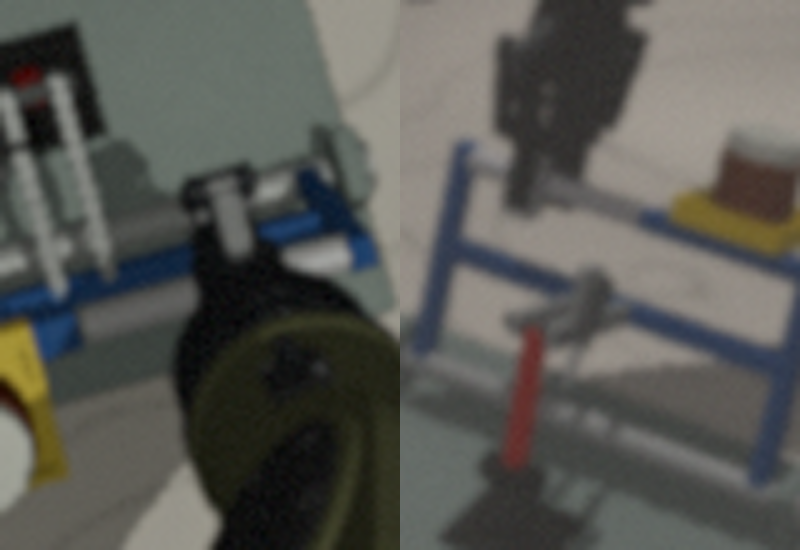

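The fingers straddle the bar (scene crop (535,185)), the leg is fully down (520,400), and the jar is seated (760,180). Closing on the bar.

```bash
python3 -m handwheel '{"linear":[[0,0,0],[0,0,0],[0,0,0],[0,0,0],[0,0,0],[0,0,0],[0,0,0]],"turn":[[0,0,0],[0,0,0],[0,0,0],[0,0,0],[0,0,0],[0,0,0],[0,0,0]],"fingers":[0.35,0.25,0.15,0.05,0,0,0]}' 50
python3 -c "
from h import *
plan(F(0,[0,-55,123]),toolR(0,'x'))"
```

```text
time: 20.38
eef_pos: [515.6, -67.5, 150.4]
tool_rot: [[-0.28, 0.892, 0.355], [0.96, 0.26, 0.103], [-0.0, 0.37, -0.929]]
wrist_force: [-4.0, -0.5, 6.2]
width: 0.14
gripper_force: 48.7
t 20.3833 pos [515.6 -67.5 150.4] f [-4.  -0.5  6.2] w 0.14 gf 48.7 q [ 0.34  0.35 -0.19  2.21 -0.39  0.26  0.81]
 d_world [44.8 12.3  7.6] lin(before turn) [-0.7 45.9 10.1] lin(after turn) [-0.5 46.4 -7.6] turn deg [21.7 -0.   0.2]
```

```bash
python3 -m handwheel '{"linear":[[0,2,0],[0,3,0],[0,3.5,0],[0,3.5,0],[0,3.5,0],[0,3.5,0],[0,3.5,0],[0,3.5,0],[0,3.5,0],[0,3.5,0],[0,3,0],[0,2,0]],"turn":[[0.9,0,0],[1.4,0,0],[1.6,0,0],[1.6,0,0],[1.6,0,0],[1.6,0,0],[1.6,0,0],[1.6,0,0],[1.6,0,0],[1.6,0,0],[1.4,0,0],[0.9,0,0]],"fingers":[0,0,0,0,0,0,0,0,0,0,0,0]}' 50
python3 -c "
from h import *
plan(F(0,[0,-55,123]),toolR(0,'x'))"
```

```text
time: 21.38
eef_pos: [551.1, -57.3, 159.0]
tool_rot: [[-0.28, 0.957, 0.07], [0.96, 0.28, 0.02], [-0.0, 0.072, -0.997]]
wrist_force: [-3.2, -1.7, 2.7]
width: 0.145
gripper_force: 49.1
t 21.3833 pos [551.1 -57.3 159. ] f [-3.2 -1.7  2.7] w 0.145 gf 49.1 q [-0.01  0.46  0.12  1.88 -0.12  0.74  0.47]
 d_world [ 9.3  2.1 -1. ] lin(before turn) [-0.6  9.4  1.7] lin(after turn) [-0.6  9.6  1. ] turn deg [4.2 0.  0.3]
```

```bash
python3 -m handwheel '{"linear":[[0,1.5,0],[0,1.5,0],[0,1.5,0],[0,1.5,0],[0,0,0],[0,0,0]],"turn":[[0.7,0,0],[0.7,0,0],[0.7,0,0],[0.7,0,0],[0,0,0],[0,0,0]],"fingers":[0,0,0,0,0,0]}' 50
python3 -c "
from h import *
plan(F(0,[0,-55,123]),toolR(0,'x'))"
```

```text
time: 21.88
eef_pos: [557.0, -55.6, 159.4]
tool_rot: [[-0.28, 0.96, 0.025], [0.96, 0.28, 0.007], [-0.0, 0.026, -1.0]]
wrist_force: [-2.5, -2.7, 0.4]
width: 0.143
gripper_force: 49.1
t 21.8833 pos [557.  -55.6 159.4] f [-2.5 -2.7  0.4] w 0.143 gf 49.1 q [-0.03  0.49  0.14  1.83 -0.1   0.81  0.44]
 d_world [ 3.4  0.4 -1.4] lin(before turn) [-0.6  3.4  1.5] lin(after turn) [-0.6  3.4  1.4] turn deg [1.5 0.  0.2]
```

```bash
python3 -m handwheel '{"linear":[[0,1,0],[0,1,0],[0,0,0],[0,0,0]],"turn":[[0.5,0,0],[0.5,0,0],[0,0,0],[0,0,0]],"fingers":[0,0,0,0]}' 60
python3 -c "
from h import *
plan(F(0,[0,-55,123]),toolR(0,'x'))"
```

```text
time: 22.22
eef_pos: [558.9, -55.0, 159.4]
tool_rot: [[-0.28, 0.96, 0.008], [0.96, 0.28, 0.002], [-0.0, 0.008, -1.0]]
wrist_force: [-2.4, -4.4, -2.5]
width: 0.138
gripper_force: 58.8
t 22.2167 pos [558.9 -55.  159.4] f [-2.4 -4.4 -2.5] w 0.138 gf 58.8 q [-0.04  0.5   0.14  1.81 -0.09  0.84  0.43]
 d_world [ 1.5 -0.2 -1.4] lin(before turn) [-0.6  1.3  1.4] lin(after turn) [-0.6  1.4  1.4] turn deg [0.5 0.  0.2]
```

```bash
python3 -m handwheel '{"linear":[[0,1,0],[0,1,0],[0,0,0],[0,0,0]],"turn":[[0.4,0,0],[0,0,0],[0,0,0],[0,0,0]],"fingers":[0,0,0,0]}' 60
python3 -m handwheel '{"linear":[[0,1,0],[0,0,0],[0,0,0]],"turn":[[0,0,0],[0,0,0],[0,0,0]],"fingers":[0,0,0]}' 60
python3 -c "
from h import *
plan(F(0,[0,-55,123]),toolR(0,'x'))"
```

```text
time: 22.55
eef_pos: [560.2, -54.7, 159.4]
tool_rot: [[-0.28, 0.96, 0.0], [0.96, 0.28, -0.0], [-0.0, -0.0, -1.0]]
wrist_force: [-4.3, -4.4, -0.4]
width: 0.136
gripper_force: 59.1
time: 22.8
eef_pos: [560.3, -54.6, 159.4]
tool_rot: [[-0.28, 0.96, -0.002], [0.96, 0.28, -0.0], [0.0, -0.002, -1.0]]
wrist_force: [-6.8, -3.8, 1.9]
width: 0.143
gripper_force: 59.4
t 22.8 pos [560.3 -54.6 159.4] f [-6.8 -3.8  1.9] w 0.143 gf 59.4 q [-0.04  0.5   0.14  1.79 -0.09  0.85  0.43]
 d_world [ 0.1 -0.6 -1.4] lin(before turn) [-0.6 -0.   1.4] lin(after turn) [-0.6 -0.   1.4] turn deg [-0.1 -0.   0.2]
```

Motion stopped at the expected upright pose (560.3), so the foot is on the pad. I'll add some push.

```bash
python3 -m handwheel '{"linear":[[0,1,0],[0,1,0],[0,0,0],[0,0,0]],"turn":[[0,0,0],[0,0,0],[0,0,0],[0,0,0]],"fingers":[0,0,0,0]}' 80
python3 -m handwheel '{"linear":[[0,1,0],[0,0,0],[0,0,0],[0,0,0]],"turn":[[0,0,0],[0,0,0],[0,0,0],[0,0,0]],"fingers":[0,0,0,0]}' 80
```

```text
time: 23.13
eef_pos: [560.5, -54.5, 159.4]
tool_rot: [[-0.279, 0.96, -0.005], [0.96, 0.279, -0.0], [0.001, -0.005, -1.0]]
wrist_force: [-12.4, -5.9, 6.3]
width: 0.139
gripper_force: 78.3
time: 23.47
eef_pos: [560.6, -54.5, 159.4]
tool_rot: [[-0.279, 0.96, -0.006], [0.96, 0.279, -0.001], [0.001, -0.006, -1.0]]
wrist_force: [-15.0, -6.5, 8.6]
width: 0.136
gripper_force: 78.6
```

```bash
python3 -m handwheel '{"linear":[[0,1,0],[0,1,0],[0,1,0],[0,0,0],[0,0,0],[0,0,0]],"turn":[[0,0,0],[0,0,0],[0,0,0],[0,0,0],[0,0,0],[0,0,0]],"fingers":[0,0,0,0,0,0]}' 80
python3 - <<'E'
from h import *
s=env.get_image("scene"); print("red",red(s,(290,220,70,90)))
e=-1.69;P=lambda r:[85+r*np.cos(e),0,105+r*np.sin(e)]
print("leg exp",proj(S,base2w(X[:3],[P(20),P(75)])).round(0).tolist())
hsv=cv2.cvtColor(s["img"],cv2.COLOR_RGB2HSV); m=cv2.inRange(hsv,(18,120,60),(35,255,255)); ys,xs=np.nonzero(m[190:260,340:400]); print("yellow",len(xs),xs.mean()+340,ys.mean()+190)
print("sock exp",proj(S,[F(0,[-20,X[5],137])]).round(1),"jar axis exp",[proj(S,[F(0,[-20,X[5],z])])[0].round(1).tolist() for z in(155,184)])
for z in (150,160,170,180):
    u,v=proj(S,[F(0,[-20,X[5],z])])[0].round().astype(int); print(z,s["img"][v,u-14:u+15:4].tolist())
E
```

```text
time: 23.97
eef_pos: [560.9, -54.4, 159.4]
tool_rot: [[-0.278, 0.961, -0.011], [0.961, 0.278, -0.001], [0.002, -0.011, -1.0]]
wrist_force: [-22.4, -8.5, 15.7]
width: 0.135
gripper_force: 79.5
red (53, (np.int64(319), np.int64(323), np.int64(268), np.int64(287), np.float64(321.1), np.float64(278.3)))
leg exp [[320.0, 271.0], [321.0, 285.0]]
yellow 160 359.40625 234.875
sock exp [[360.2 231. ]] jar axis exp [[360.6, 225.2], [361.1, 215.6]]
150 [[147, 140, 132], [111, 100, 72], [69, 57, 49], [68, 53, 47], [69, 57, 47], [69, 50, 46], [83, 70, 48], [115, 102, 71]]
160 [[150, 144, 136], [137, 129, 114], [67, 54, 48], [81, 72, 67], [88, 80, 74], [74, 65, 57], [126, 119, 108], [157, 149, 140]]
170 [[153, 148, 139], [149, 142, 135], [94, 91, 86], [101, 101, 95], [103, 101, 96], [100, 98, 95], [138, 132, 124], [160, 153, 145]]
180 [[149, 144, 136], [154, 147, 140], [102, 101, 96], [99, 98, 93], [98, 96, 92], [98, 97, 92], [146, 141, 134], [164, 157, 148]]
```

The leg, socket and jar all sit where the upright model predicts, with about 24 N of push held. Handing in.

```bash
python3 -m handwheel '{"linear":[[0,0,0],[0,0,0],[0,0,0],[0,0,0]],"turn":[[0,0,0],[0,0,0],[0,0,0],[0,0,0]],"fingers":[0,0,0,0]}' 80
python3 -c "
from rig import env
print(env.job_done())"
```

```text
time: 24.35
eef_pos: [560.9, -54.4, 159.4]
tool_rot: [[-0.278, 0.961, -0.011], [0.961, 0.278, -0.001], [0.002, -0.011, -1.0]]
wrist_force: [-22.6, -7.4, 15.2]
width: 0.134
gripper_force: 79.5
the job is handed in; nothing more can be done
None
```

I handed the job in at 24 s: the middle amber jar is seated and released in the socket, the prop leg snapped fully down, and the stand is upright with its foot pressed on the pad at about 24 N, still gripped by the bar; the handed-in call returned no verdict.

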